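# Load the block warmer, refit its D-shaft knob and hold it pressed

## Task

Get the vial warmer going: lower the loose aluminium block (the one with the T-handle, standing on the bench) into the empty gap in the warmer's well until it stands fully down, and let it go; do not drop it in. Then take the loose black control knob, turn it so that its D-bore matches the flat on the warmer's shaft, and push it fully home. Press the knob right in against its spring, which starts the warmer, and finish while your fingers still hold it pressed in; leave the carton, the hygrometer and the bottle where they are.

Things in the scene. Friction and masses are not known exactly. Their poses are not given: they have to be found in the camera images.
- warmer: White dry block warmer, fixed on the bench: 170 mm deep (x), 270 mm wide (y), flat deck 80 mm above the bench. Origin under its centre, x away from its front, y to its left, z up. Left: an open well, its right part filled by a fixed block with blue-capped vials (caps to 17 mm above the deck), the rest an empty gap. Right: the bare D-shaft amid dial ticks, behind it a blank display.
- gap (a point): Centre of the floor of the empty gap in the well, 42 mm above the bench, 38 mm below the deck; axes as the warmer's. The gap is 77 mm long in x and 47 mm wide in y, with a 4 mm lead-in chamfer round its upper edge.
- block: Loose aluminium block standing upright on the bench, 72 mm long (x), 42 mm wide (y), 40 mm high, 0.27 to 0.41 kg, lower edge stepped in 2 mm. Origin at the centre of its underside, z up. Four red-capped vials are fixed in its ends (caps to 55 mm, 19 to 35 mm from the middle along x). It fits the gap either way round, its x along the gap's x, 2.5 mm clearance on each side.
- handle (a point): Centre of the block's black T-handle on its thin post, 76 mm above the block's underside; axes as the block's. The bar is 32 mm long in x, 12 mm wide in y, 12 mm high. Take it from above, fingers closing along y.
- knob: Loose black plastic control knob, 60 g, 40 mm high, standing on its open underside: a round skirt 46 mm in diameter, 16 mm high, and on it an upright bar grip 42 mm long in x, 14 mm wide in y, from 16 to 40 mm above the underside. Origin at the centre of its underside, z up along the bore axis. A white pointer line on the bar's top and end marks its +x side.
- knob_bore (a point): Mouth of the knob's D-bore, at the centre of the underside; axes as the knob's. The bore is 15.5 mm in diameter and 14 mm deep, its flat 3.25 mm from the axis on the +x side (the side of the white pointer).
- shaft_tip (a point): Centre of the top of the brass D-shaft (flat and end bright), 100 mm above the bench (20 above the deck) unpressed. z up, x towards its flat. 14 mm in diameter, flat 2.5 mm from the axis, round rim chamfered 1 mm. The knob goes on only with its +x (pointer) along the shaft's +x; fully home, the bore's bottom rests on the shaft's top and the knob's underside is 14 mm below this point, 6 mm above the deck.
- shaft (a joint): How far the shaft is pushed in, 0 (out) to 0.004 m (right in). A spring resists: about 4 N to start it, 8 N at the end stop; it springs back when let go. It can also be pressed by an unmatched knob that only sits on top.
- spindle (a joint): Turn of the shaft, rad, counter-clockwise positive, 0 when the flat faces the warmer's +x. It turns only stiffly (0.03 N m) and stays where it is; any turn is fine.
- carton: Bystander: white and blue open carton full of wrapped syringes, 85 x 115 x 105 mm, origin under its centre.
- hygrometer: Bystander: white thermometer-hygrometer with a grey screen, 30 x 110 x 95 mm, standing, origin under its centre.
- bottle: Bystander: small amber glass bottle with a white cap, 54 mm in diameter, 85 mm high, origin under its centre.
Mind the look-alikes: they are no part of the job. Of the things that look like the knob, the smaller one is meant.

How it is judged:
On the way, in this order (a step that is already met when the one before it is completed fails the run):
1. the block stands fully down in the gap, let go (horizontal distance between block and gap below 0.007 m and z of block in the frame of gap below 0.004 m and angle between block's own z axis and vertical below 0.06 rad and contact force between the fingers and block below 0.1 N), for 0.2 s.
2. the knob is fully home on the D-shaft and pressed in (z of knob in the frame of shaft_tip below -0.0115 m and horizontal distance between knob and shaft_tip below 0.0025 m and value of joint shaft above 0.003 m and angle between the x axis of knob and the x axis of shaft_tip, either way round below 0.45 rad), for 0.2 s.
At the end, for the whole second after the job is handed in: Block upright in the gap (within 7 mm, underside within 4 mm of its floor), at rest, released; knob on the D-shaft (underside 11.5 mm or more below the tip, within 2.5 mm and 0.45 rad, upright); shaft held in more than 3 of 4 mm with the fingers on the knob (over 2 N) through the last second (all of step 1 and all of step 2 and linear speed of block below 0.02 m/s and angle between knob's own z axis and vertical below 0.12 rad and contact force between the fingers and knob above 2 N); the arm keeps its last pose, push and grip.
It fails at once if the carton, hygrometer or bottle is moved by more than 30 mm (distance of any of carton, hygrometer, bottle from where it was at the start of the episode above 0.03 m).
It fails at once if the block is dropped into the well (horizontal distance between block and gap below 0.03 m and contact force between the fingers and block below 0.05 N and linear speed of block above 0.4 m/s).
It also fails if it takes over 54 s, if anything falls off the work surface, if the arm or the gripper's body presses on something with over 40 N, if the wrist force passes 120 N, or if a joint passes its speed limit or range.

## Robot

A 7-joint arm with a two-finger parallel gripper is mounted at the origin on the work surface. World frame = base frame: x ahead of the robot, y to its left, z up, the work surface at z = 0. Lengths are in m, angles in rad, forces in N, time in s.
With the tool pointing down it reaches from about 0.425 to 0.925 m from the base axis. Payload 6.8 kg.
Tool frame: the origin (TCP) lies on the front face of the gripper's body, between the roots of the fingers; the fingertips stand 73 mm ahead of it and the grasp point (between the pads) lies 54 mm ahead of it (tcp_to_tips is the distance from the TCP to the fingertips, in m); z points along the fingers, x is the direction in which the jaws open and shut, and the axes are right-handed (so a half turn about z gives the same grasp; the last joint's range is limited). The gripper opens to 85 mm and grips with 20 to 120 N. Pads are 22 mm wide; open, the fingers measure 114 mm over their backs; the gripper's body (76 mm by 85 mm) begins 54 mm behind the grasp point. The pads swing forward as they close: fully open they stand 13 mm farther back than shut.
Start: joints at [1.004, 0.477, 0.022, 1.555, -0.011, 1.109, -0.083], TCP at [0.299, -0.605, 0.304] pointing down, gripper open.
Joint ranges: [-2.96, 2.96], [-0.34, 2.1], [-1.41, 1.46], [0.24, 2.44], [-1.37, 4.51], [0.17, 1.92], [-2.96, 2.96]. Speed limits (rad/s): [2.39, 2.39, 3.14, 3.14, 3.14, 3.14, 3.14].

## Interface

Orientations are given as a unit quaternion [w, x, y, z].
In Python, from station import get_obs, read_camera, hand_in, look_for, silhouettes, tcp_to_tips gives the robot as it stands. The module is installed in compiled form; this text tells all that it offers.
- The arm moves only by the tool apply_moves, never from a script. Its argument "moves" is a list of rows, each a list of 3 entries, a list of its own where there are three numbers: the shift along the tool's x, y, z in units of 25 mm (1.0 is 25 mm), then the turn, a rotation vector about the tool's x, y, z in units of 10 degrees (1.0 is 10 degrees), then the gripper's target within -1 to 1 (fully open at 1, half-way at 0, shut at -1). In form: [[[dx, dy, dz], [rx, ry, rz], jaw], ...]. A call has 1 to 20 rows; each row is the pose to reach, as a shift and turn from the pose commanded when the call began, along the tool's axes at that moment; what a row does not reach only later rows make up. A row lasts 1/8 s, in which the tool goes at most 62.5 mm and 10.7 degrees, less where a joint would pass 70% of its speed; a pose out of reach is approached as far as the arm can. A call with a gripper value outside its range is refused whole. The fingers move at their own pace and stop on an object; "force" is the grip in N (left out, the last holds). Time passes only in rows, so rows that repeat a pose let the fingers close. It gives the time, the measured TCP pose, the force and the opening at its end, in the units of the state.
- get_obs(): the state, without advancing time (a new reading comes with each control period).
- read_camera(name): name is "scene" or "top" or "wrist"; returns a dict with "color" (400x640x3 uint8, red, green, blue), "mtx" (3x3 intrinsics, pixels), "eye" and "rotation" of the camera in the world; the wrist camera has in their place "hand_eye" (4x4, takes a point from camera to tool coordinates, whose origin is the TCP and whose axes are the tool frame's). Camera axes: x right, y up, looking along -z (the intrinsics and any distortion apply to the point x, -y, -z); pixel columns grow to the right and rows downward; lengths in m; the calibration is good to about 2 mm. The wrist camera is an equidistant fisheye: a pixel r from the principal point sees the ray r / f radians off the axis. A picture is of the moment at which its call begins: read the wrist's pose just before it. There is no depth.
- hand_in(): hands the job in, once; it reports no verdict.
Trained networks look in the newest picture that a camera, given by its name, has taken for a name from the list of things; names that differ only in an ending like _2 or _b are one class to them, and where a whole thing is asked for, a point or a joint stands for the part that bears it (a point fixed in the world has none). Each returns a list of dicts, best first, with "conf" (0 to 1); they miss things now and then, are a little off and sometimes report something else, mostly with a low value. They report only what shows in the picture. A call takes as long as a camera call. They do not tell look-alikes from the thing itself.
- look_for(camera, query): "pixel" ([row, column] in pixels, amid what is visible of it).
- silhouettes(camera, query): "mask" (400x640 bool, what is visible of it) and "pixel" ([row, column] in pixels, amid what is visible of it).
The state is a dict: "t": time; "q": joint angles; "joint_vel": joint speeds; "joint_torque": joint torques, N m; "eef_pos": TCP position; "tool_rot": TCP orientation; "contact_force": force on the tool from outside, world axes, zero at the start; "torque": the same for the moment, N m; "gripper_width": opening from 0.0 (shut) to 1.0 (fully open).
Only numpy, scipy, OpenCV 4.12 (cv2) and the standard library are available. Lean on these libraries where they do the work, as an engineer would, in place of code of your own. Each camera call takes 0.05 s, during which the arm holds its last target.

## Working session

There is one attempt and no reset: what is moved stays moved. The work goes in short steps, Python scripts to look and compute and a tool call to move; the robot and the scene stay as the last step left them, time stands still between calls to the robot, and variables do not carry over. Pictures are saved under pics/ and viewed, and the job is handed in when it is done.

Besides the shell and the picture viewer there is one more tool, called as name([rows], argument=value, ...), one row to a line, values as JSON. apply_moves: Moves the arm, as the interface text tells. Its arguments: {"type":"object","properties":{"moves":{"type":"array"},"force":{"type":"number"}},"required":["moves"]}

```bash
mkdir -p pics
python3 - <<'E'
from station import *
import cv2
o=get_obs();print({k:o[k] for k in('t','eef_pos','tool_rot','contact_force','gripper_width')})
for n in('scene','top','wrist'):
    c=read_camera(n);cv2.imwrite(f'pics/{n}0.png',c['color'][:,:,::-1])
    print(n,c['mtx'],c.get('eye'),c.get('rotation'),c.get('hand_eye'),[k for k in c])
print(tcp_to_tips)
E
```

```text
{'t': 0.0, 'eef_pos': array([ 0.29874861, -0.60476278,  0.3029167 ]), 'tool_rot': array([-4.43232284e-04,  8.49389727e-01, -5.27765297e-01, -8.27980401e-04]), 'contact_force': array([0.42279889, 0.78374667, 0.38039082]), 'gripper_width': 0.9964533747831847}
scene [[500.9713305    0.         317.41488943]
 [  0.         500.9713305  204.77067659]
 [  0.           0.           1.        ]] [ 1.00905036 -0.55160321  1.08743891] [0.91519482 0.29525514 0.09182872 0.25847694] None ['color', 'mtx', 'eye', 'rotation']
top [[464.1113543    0.         315.09022354]
 [  0.         464.1113543  198.17813475]
 [  0.           0.           1.        ]] [0.4851516  0.07264138 1.32192964] [ 0.71526235  0.02218022 -0.04323436 -0.69716469] None ['color', 'mtx', 'eye', 'rotation']
wrist [[309.70691629   0.         314.69003731]
 [  0.         309.70691629 197.17909697]
 [  0.           0.           1.        ]] None None [[ 9.99999768e-01  6.30374492e-04  2.57997762e-04  4.53992780e-04]
 [ 6.78190373e-04 -9.56634445e-01 -2.91290369e-01 -7.46543273e-02]
 [ 6.31875267e-05  2.91290477e-01 -9.56634650e-01 -7.02643753e-02]
 [ 0.00000000e+00  0.00000000e+00  0.00000000e+00  1.00000000e+00]] ['color', 'mtx', 'hand_eye']
0.0726
```

View pics/scene0.png

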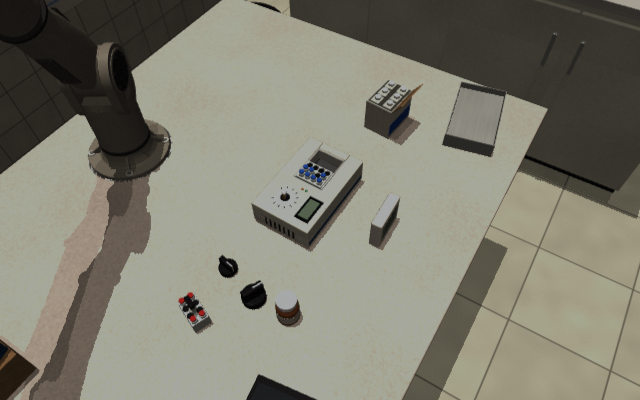

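View pics/top0.png

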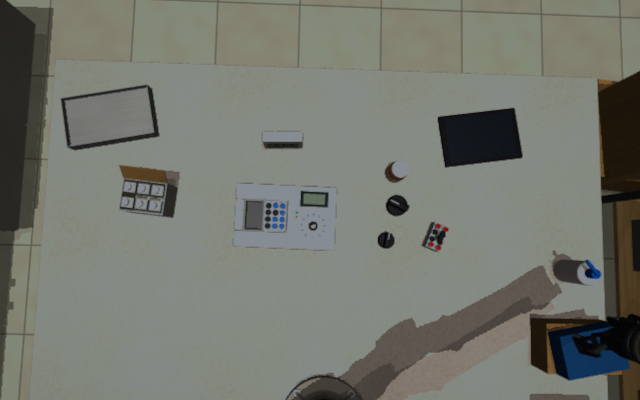

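View pics/wrist0.png

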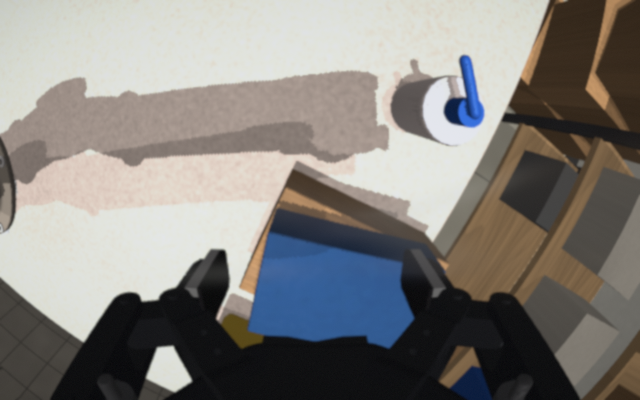

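Two knob look-alikes: top (col 397, row 205) and (386, 240); scene (254,294) and (228,267). The one at top (386,240) is smaller, so it is the one meant. I'll confirm this with sizes and crops.

```bash
cat > h.py <<'E'
import numpy as np,cv2
from scipy.spatial.transform import Rotation as R
from station import *
def rot(q): return R.from_quat(np.asarray(q)[[1,2,3,0]]).as_matrix()
def grab(n):
    o=get_obs(); c=read_camera(n); c['name']=n
    if n=='wrist':
        T=np.eye(4);T[:3,:3]=rot(o['tool_rot']);T[:3,3]=o['eef_pos'];T=T@c['hand_eye']
        c['Rm'],c['p']=T[:3,:3],T[:3,3]
    else: c['Rm'],c['p']=rot(c['rotation']),np.array(c['eye'])
    return c
def pix(c,P):
    P=np.atleast_2d(P); v=(P-c['p'])@c['Rm']; v=v*[1,-1,-1]
    K=c['mtx']
    if c['name']=='wrist':
        r=np.hypot(v[:,0],v[:,1]);th=np.arctan2(r,v[:,2]);s=th/np.maximum(r,1e-9)
        u=v[:,:2]*s[:,None]
    else: u=v[:,:2]/v[:,2:]
    return u*[K[0,0],K[1,1]]+K[:2,2]     # col,row
def ray(c,uv):
    K=c['mtx'];a=(np.asarray(uv,float)-K[:2,2])/[K[0,0],K[1,1]]
    if c['name']=='wrist':
        t=np.linalg.norm(a);s=np.sin(t)/t if t>1e-9 else 1;d=np.array([a[0]*s,a[1]*s,np.cos(t)])
    else: d=np.array([a[0],a[1],1])
    return c['Rm']@(d*[1,-1,-1])
def onz(c,uv,z):
    d=ray(c,uv);return c['p']+d*(z-c['p'][2])/d[2]
def crop(c,x0,y0,x1,y1,s,name,pts=None):
    im=c['color'][y0:y1,x0:x1,::-1].copy()
    im=cv2.resize(im,None,fx=s,fy=s,interpolation=cv2.INTER_CUBIC)
    if pts is not None:
        for u in pts: cv2.circle(im,(int((u[0]-x0+.5)*s),int((u[1]-y0+.5)*s)),2,(0,255,0),-1)
    cv2.imwrite('pics/'+name,im)
E
python3 - <<'E'
from h import *
for n in('top','scene'):
    c=grab(n)
    for q,z in(('block',.04),('handle',.076),('knob',.03),('warmer',.08),('shaft_tip',.1),('gap',.042)):
        try:
            for r in look_for(n,q)[:4]: print(n,q,np.round(r['pixel'],1),round(r['conf'],2),onz(c,r['pixel'][::-1],z).round(3))
        except Exception as e: print(q,e)
    if n=='top': crop(c,370,150,470,260,6,'t1.png');crop(c,225,175,350,260,6,'t2.png')
    else: crop(c,160,240,310,340,5,'s1.png');crop(c,240,130,370,250,5,'s2.png')
E
```

```text
top block [240.7 386.4] 0.71 [ 0.492 -0.164  0.04 ]
top block [236.1 435.7] 0.6 [ 0.508 -0.302  0.04 ]
top handle [235.5 434.5] 0.77 [ 0.509 -0.288  0.076]
top knob [206.3 397. ] 0.7 [ 0.589 -0.195  0.03 ]
top knob [241.8 385.1] 0.45 [ 0.489 -0.162  0.03 ]
top warmer [218.5 287.3] 0.59 [0.544 0.11  0.08 ]
top gap [219.2 286.3] 0.9 [0.544 0.114 0.042]
scene block [312.5 196.2] 0.72 [ 0.519 -0.308  0.04 ]
scene handle [304.4 192. ] 0.85 [ 0.515 -0.307  0.076]
scene knob [295.7 251.6] 0.97 [ 0.597 -0.207  0.03 ]
scene knob [267.9 227.8] 0.74 [ 0.505 -0.177  0.03 ]
scene warmer [193.3 309.1] 0.77 [0.573 0.082 0.08 ]
scene shaft_tip [104.  387.4] 0.43 [0.601 0.455 0.1  ]
scene gap [188.8 308. ] 0.91 [0.546 0.117 0.042]
```

View pics/t1.png

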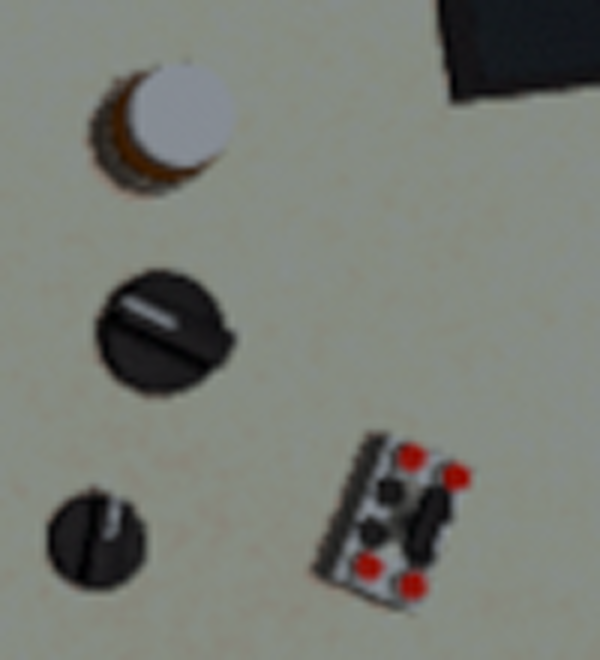

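View pics/t2.png

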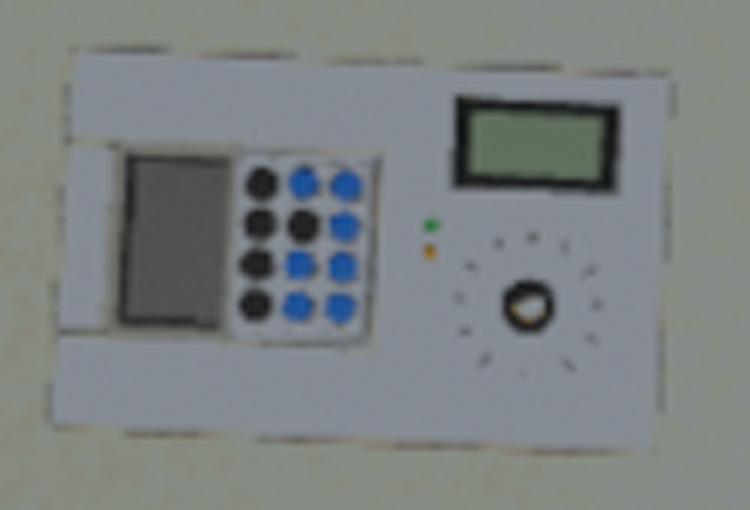

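View pics/s1.png

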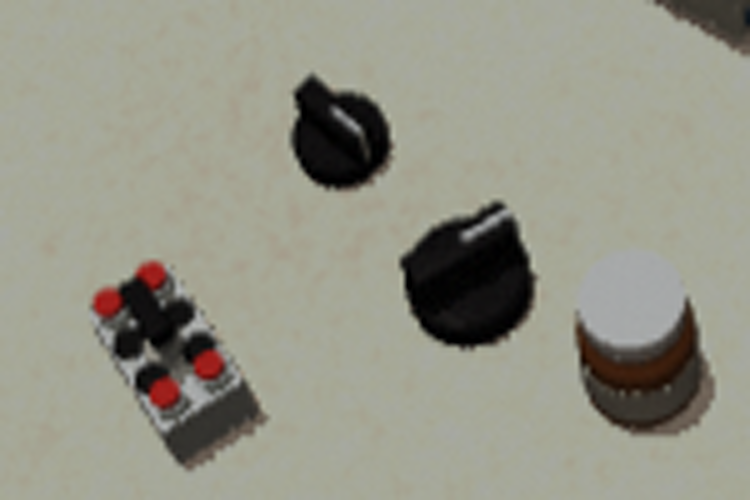

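View pics/s2.png

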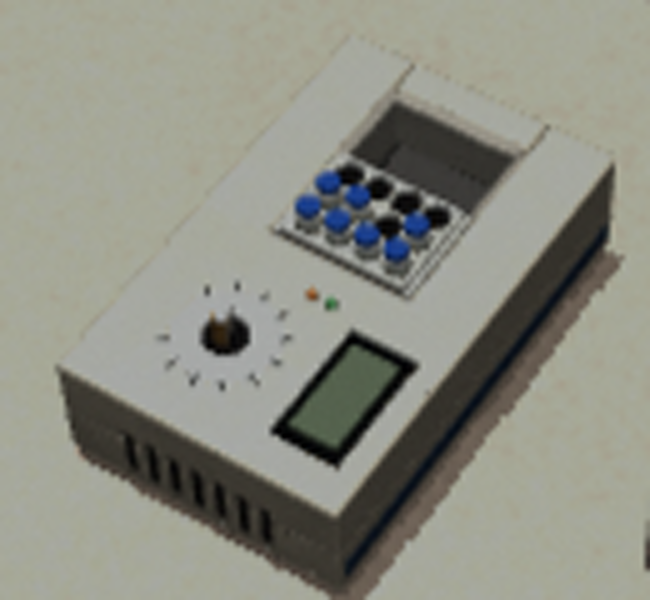

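The sizes settle it: the smaller knob (top 386,240) has a skirt about 16 px wide, or 46 mm, against about 58 mm for the other at (397,205). The white pointer on the small one faces roughly +x. Next I fit the block and the warmer in both fixed cameras.

```bash
cat >> h.py <<'E'
def blobs(c,box,f,amin=6):
    x0,y0,x1,y1=box;im=c['color'][y0:y1,x0:x1].astype(int);m=f(im[...,0],im[...,1],im[...,2]).astype(np.uint8)
    n,l,s,ce=cv2.connectedComponentsWithStats(m)
    return [(ce[i]+[x0,y0],s[i,4]) for i in range(1,n) if s[i,4]>=amin]
red=lambda r,g,b:(r>110)&(g<70)&(b<70)
E
python3 - <<'E'
from h import *
for n,b in(('top',(420,215,455,255)),('scene',(175,285,220,330))):
    c=grab(n)
    P=[]
    for u,a in blobs(c,b,lambda r,g,b:(r>100)&(r>1.8*g)): 
        p=onz(c,u,.0535);P.append(p);print(n,u.round(1),a,p.round(4))
    P=np.array(P);print('mean',P.mean(0))
    for i in range(4):
        for j in range(i): print(i,j,np.linalg.norm(P[i]-P[j]).round(4),np.degrees(np.arctan2(*(P[i]-P[j])[1::-1])).round(1))
    print(look_for(n,'shaft_tip'),look_for(n,'knob_bore'))
E
```

```text
top [438.2 225.8] 15 [ 0.5362 -0.3046  0.0535]
top [445.5 229.1] 15 [ 0.5275 -0.3248  0.0535]
top [430.9 243.9] 16 [ 0.486  -0.2843  0.0535]
top [438.4 247.1] 17 [ 0.4778 -0.3052  0.0535]
mean [ 0.50689147 -0.30473696  0.0535    ]
1 0 0.022 -113.2
2 0 0.0541 158.0
2 1 0.058 135.8
3 0 0.0584 -179.4
3 1 0.0535 158.5
3 2 0.0224 -111.4
[] [{'pixel': [240.5, 386.2], 'conf': 0.76}, {'pixel': [203.5, 397.0], 'conf': 0.61}]
scene [189.9 294.3] 21 [ 0.484  -0.2846  0.0535]
scene [181. 300.] 23 [ 0.476  -0.3058  0.0535]
scene [201.1 312.5] 25 [ 0.5342 -0.3055  0.0535]
scene [192.2 318. ] 25 [ 0.5258 -0.3258  0.0535]
mean [ 0.50497478 -0.30542052  0.0535    ]
1 0 0.0227 -110.5
2 0 0.0544 -22.6
2 1 0.0582 0.3
3 0 0.0586 -44.5
3 1 0.0536 -21.8
3 2 0.022 -112.6
[] [{'pixel': [291.9, 255.2], 'conf': 0.88}, {'pixel': [263.9, 230.8], 'conf': 0.83}]
```

```bash
cat >> h.py <<'E'
def yaw():
    x=rot(get_obs()['tool_rot'])[:,0];return np.degrees(np.arctan2(x[1],x[0]))
def plan(P,yawdeg,pos=None,rm=None):
    o=get_obs();Rm=rot(o['tool_rot']) if rm is None else rm
    p=o['eef_pos'] if pos is None else pos
    t=np.radians(yawdeg);x=np.array([np.cos(t),np.sin(t),0]);z=np.array([0,0,-1.]);Rt=np.c_[x,np.cross(z,x),z]
    d=Rm.T@(np.array(P)-p)/.025; w=np.degrees(R.from_matrix(Rm.T@Rt).as_rotvec())/10
    print('t',round(o['t'],2),'shift',d.round(3),'turn',w.round(3),'| pos',o['eef_pos'].round(4),'yaw',round(yaw(),2),'F',o['contact_force'].round(1),'w',round(o['gripper_width'],3))
E
python3 - <<'E'
from h import *
plan([.506,-.305,.25],-112)
E
```

```text
t 1.15 shift [ -7.098 -12.743   2.156] turn [-0.     0.     4.829] | pos [ 0.299  -0.6052  0.3039] yaw -63.71 F [ 0.2  0.2 -0.3] w 1.001
```

apply_moves([
  [[-1, -1.8, 0.3], [0, 0, 0.7], 1],
  [[-2, -3.6, 0.6], [0, 0, 1.4], 1],
  [[-3, -5.4, 0.9], [0, 0, 2.1], 1],
  [[-4, -7.2, 1.2], [0, 0, 2.8], 1],
  [[-5, -9, 1.5], [0, 0, 3.5], 1],
  [[-6, -10.8, 1.8], [0, 0, 4.2], 0.5],
  [[-7.1, -12.74, 2.15], [0, 0, 4.83], 0.2],
  [[-7.1, -12.74, 2.15], [0, 0, 4.83], 0],
  [[-7.1, -12.74, 2.15], [0, 0, 4.83], 0],
])

```text
t: 2.28
eef_pos: [0.5059, -0.3052, 0.2502]
tool_rot: [-0.0, -0.56, 0.829, -0.0]
contact_force: [-0.8, -1.7, 0.3]
gripper_width: 0.502
```

Run:
```python
from h import *
plan([.506,-.305,.13],-112)
c=grab('wrist')
t=np.radians(-22);ex=np.array([np.cos(t),np.sin(t),0]);ey=np.array([-ex[1],ex[0],0]);B=np.array([.506,-.305,0])
P=[]
for u,a in blobs(c,(0,0,640,400),lambda r,g,b:(r>100)&(r>1.8*g)&(b<90),40):
    p=onz(c,u,.0545);print(u.round(1),a,p.round(4))
pts=[B+ex*i*.016+ey*j*.006+[0,0,.082] for i in(-1,1) for j in(-1,1)]
crop(c,0,0,640,400,1,'w1.png',pix(c,pts))
```

```text
t 2.27 shift [-1.200e-02 -2.000e-03  4.809e+00] turn [-0.    -0.003  0.005] | pos [ 0.5059 -0.3052  0.2502] yaw -111.95 F [-0.8 -1.7  0.3] w 0.502
[300.6 159.9] 138 [ 0.5362 -0.3043  0.0545]
[325.8 160.1] 143 [ 0.5278 -0.3245  0.0545]
[327.2 218.7] 74 [ 0.4766 -0.3058  0.0545]
```

View pics/w1.png

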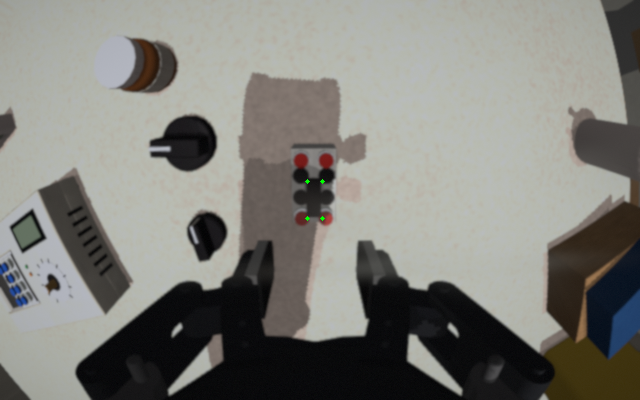

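The projected bar corners (green) sit on the T-handle at about (315,199), and the caps agree to within about 1 mm. I go down and grip.

apply_moves([
  [[0, 0, 1.3], [0, 0, 0], 0],
  [[0, 0, 2.6], [0, 0, 0], 0],
  [[0, 0, 3.8], [0, 0, 0], 0],
  [[0, 0, 4.5], [0, 0, 0], 0],
  [[0, 0, 4.85], [0, 0, 0], 0],
  [[0, 0, 4.85], [0, 0, 0], 0],
  [[0, 0, 4.85], [0, 0, 0], -1],
  [[0, 0, 4.85], [0, 0, 0], -1],
  [[0, 0, 4.85], [0, 0, 0], -1],
  [[0, 0, 4.85], [0, 0, 0], -1],
  [[0, 0, 4.85], [0, 0, 0], -1],
  [[0, 0, 4.85], [0, 0, 0], -1],
], force=70)

```text
t: 3.82
eef_pos: [0.5067, -0.3049, 0.1299]
tool_rot: [0.001, -0.559, 0.829, -0.001]
contact_force: [-0.4, 1.8, 6.6]
gripper_width: 0.125
```

apply_moves([
  [[0, 0, -0.6], [0, 0, 0], -1],
  [[0, 0, -1.8], [0, 0, 0], -1],
  [[0, 0, -3.2], [0, 0, 0], -1],
  [[0, 0, -4.6], [0, 0, 0], -1],
  [[0, 0, -5.2], [0, 0, 0], -1],
  [[0, 0, -5.2], [0, 0, 0], -1],
])

```text
t: 4.58
eef_pos: [0.506, -0.3052, 0.2596]
tool_rot: [0.0, -0.559, 0.829, -0.001]
contact_force: [0.4, 0.1, -3.4]
gripper_width: 0.124
```

Run:
```python
from h import *
plan([.506,-.305,.25],-112)
c=grab('wrist');crop(c,0,0,640,400,1,'w2.png')
c=grab('top')
im=c['color']; 
# warmer outline: bright bluish white
m=silhouettes('top','warmer')
print([(r['conf'],r['mask'].sum()) for r in m])
if m:
    cn=max(cv2.findContours(m[0]['mask'].astype(np.uint8),0,2)[0],key=cv2.contourArea);print(cv2.minAreaRect(cn))
crop(c,225,175,350,260,6,'t3.png')
c=grab('scene');crop(c,240,130,370,250,5,'s3.png')
```

```text
t 4.58 shift [-0.006  0.003  0.384] turn [-0.009 -0.001 -0.002] | pos [ 0.506  -0.3052  0.2596] yaw -112.02 F [ 0.4  0.1 -3.4] w 0.124
[(0.76, np.int64(6443))]
((284.7206115722656, 216.14639282226562), (102.07642364501953, 64.4334716796875), 2.602562189102173)
```

View pics/w2.png

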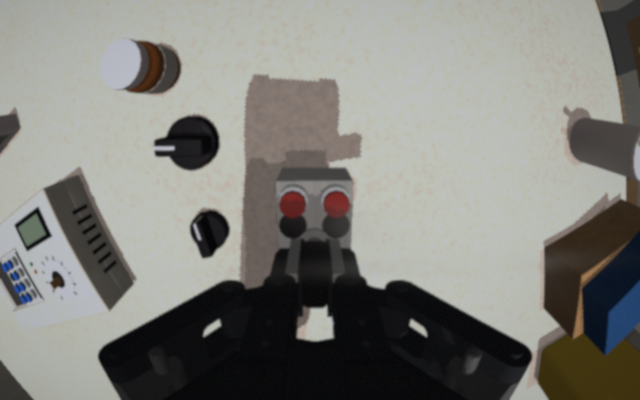

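Run:
```python
from h import *
c=grab('top')
f=lambda uv:np.array([225,175])+np.array(uv)/6-.5
C=[onz(c,f(u),.08) for u in((75,52),(668,74),(652,450),(53,428))]
C=np.array(C);print(C.round(4),C.mean(0))
for i in range(4):
    d=C[(i+1)%4]-C[i];print(np.linalg.norm(d).round(4),np.degrees(np.arctan2(d[1],d[0])).round(2))
print('shaft',onz(c,f((528,306)),.1))
G=np.array([onz(c,f(u),.08) for u in((118,150),(233,155),(222,330),(112,327))]);print(G,G.mean(0))
c=grab('scene')
f=lambda uv:np.array([240,130])+np.array(uv)/5-.5
C=np.array([onz(c,f(u),.08) for u in((349,37),(612,160),(340,514),(60,368))]);print(C.round(4),C.mean(0))
for i in range(4):
    d=C[(i+1)%4]-C[i];print(np.linalg.norm(d).round(4),np.degrees(np.arctan2(d[1],d[0])).round(2))
```

```text
[[ 0.6357  0.2475  0.08  ]
 [ 0.6332 -0.0182  0.08  ]
 [ 0.4649 -0.0145  0.08  ]
 [ 0.4683  0.2505  0.08  ]] [0.5505218  0.11633344 0.08      ]
0.2657 -90.54
0.1683 178.73
0.265 89.27
0.1674 -1.04
shaft [0.52671172 0.04265346 0.1       ]
[[0.59223165 0.22668393 0.08      ]
 [0.59137069 0.17550265 0.08      ]
 [0.51333114 0.17768383 0.08      ]
 [0.51344416 0.2263223  0.08      ]] [0.55259441 0.20154818 0.08      ]
[[ 0.4683  0.2475  0.08  ]
 [ 0.6356  0.2438  0.08  ]
 [ 0.6322 -0.019   0.08  ]
 [ 0.4659 -0.0185  0.08  ]] [0.55051662 0.11346433 0.08      ]
0.1674 -1.27
0.2628 -90.75
0.1663 179.82
0.266 89.48
```

View pics/s3.png

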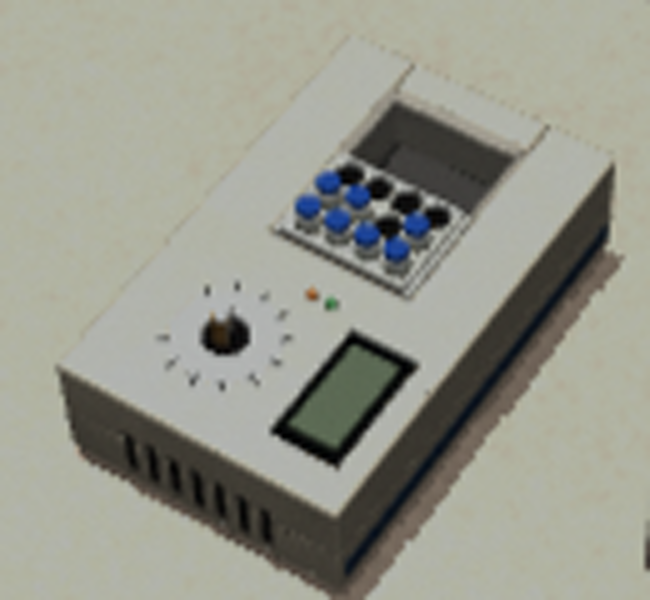

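Run:
```python
from h import *
plan([.45,.2,.28],-91)
```

```text
t 4.88 shift [-17.887   9.623  -0.873] turn [ 0.013  0.003 -2.101] | pos [ 0.5054 -0.3047  0.2576] yaw -112.01 F [ 0.   0.6 -4.1] w 0.123
```

apply_moves([
  [[-0.9, 0.5, -0.3], [0, 0, 0], -1],
  [[-2.7, 1.5, -0.8], [0, 0, -0.2], -1],
  [[-4.5, 2.4, -0.85], [0, 0, -0.4], -1],
  [[-6.3, 3.4, -0.85], [0, 0, -0.7], -1],
  [[-8.1, 4.4, -0.85], [0, 0, -1.0], -1],
  [[-9.9, 5.3, -0.85], [0, 0, -1.3], -1],
  [[-11.7, 6.3, -0.85], [0, 0, -1.6], -1],
  [[-13.5, 7.3, -0.85], [0, 0, -1.9], -1],
  [[-15.3, 8.2, -0.85], [0, 0, -2.1], -1],
  [[-16.8, 9.0, -0.85], [0, 0, -2.1], -1],
  [[-17.6, 9.45, -0.85], [0, 0, -2.1], -1],
  [[-17.9, 9.6, -0.85], [0, 0, -2.1], -1],
  [[-17.9, 9.6, -0.85], [0, 0, -2.1], -1],
  [[-17.9, 9.6, -0.85], [0, 0, -2.1], -1],
])

```text
t: 6.62
eef_pos: [0.4514, 0.1983, 0.2799]
tool_rot: [-0.0, -0.7, 0.714, -0.0]
contact_force: [-1.0, 0.2, -3.9]
gripper_width: 0.126
```

Run:
```python
from h import *
plan([.552,.2015,.28],-91)
c=grab('wrist');
t=np.radians(-1);ex=np.array([np.cos(t),np.sin(t),0]);ey=np.array([-ex[1],ex[0],0]);G=np.array([.552,.2015,0])
pts=[G+ex*i*.0385+ey*j*.0235+[0,0,z] for i in(-1,1) for j in(-1,1) for z in(.042,.08)]
crop(c,0,0,640,400,1,'w3.png')
crop(c,240,60,440,210,4,'w3c.png',pix(c,pts))
```

```text
t 6.62 shift [-2.060e-01 -4.019e+00 -4.000e-03] turn [ 0.002 -0.005 -0.013] | pos [0.4514 0.1983 0.2799] yaw -91.13 F [-1.   0.2 -3.9] w 0.126
```

View pics/w3.png

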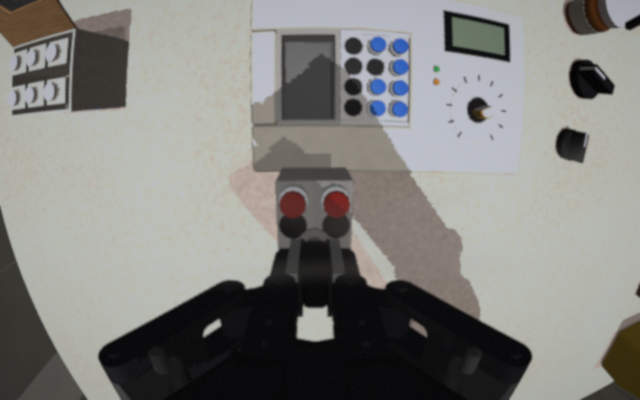

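View pics/w3c.png

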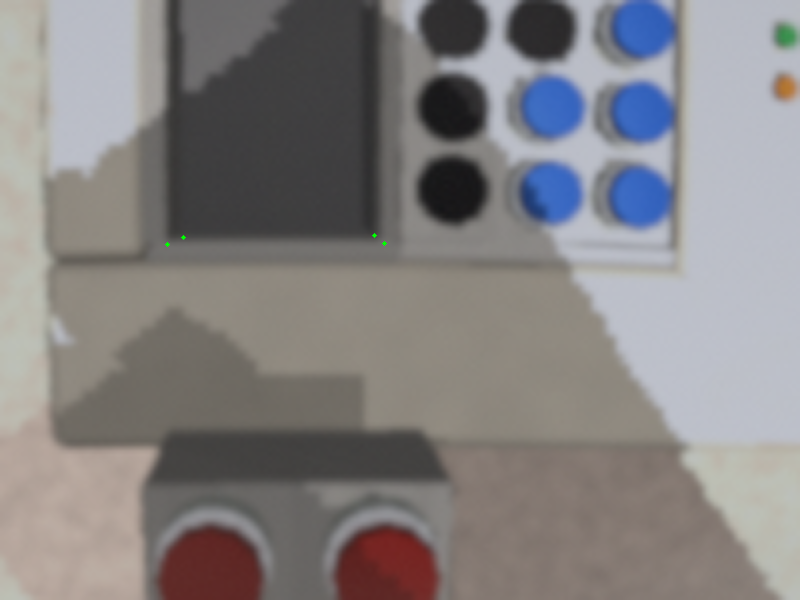

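Run:
```python
from h import *
c=grab('wrist')
t=np.radians(-1);ex=np.array([np.cos(t),np.sin(t),0]);ey=np.array([-ex[1],ex[0],0]);G=np.array([.552,.2015,0])
pts=[G+ex*i*.0385+ey*j*.0235+[0,0,z] for i in(-1,-.5,0,.5,1) for j in(-1,0,1) for z in(.042,.076) if abs(i)==1 or j]
crop(c,240,20,420,150,4,'w4c.png',pix(c,pts))
f=lambda u:np.array([440,60])+np.array(u)/8-.5
crop(c,430,60,520,140,8,'w4s.png',pix(c,[[.5267,.0427,.1]]))
```

```text
(no output)
```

View pics/w4c.png

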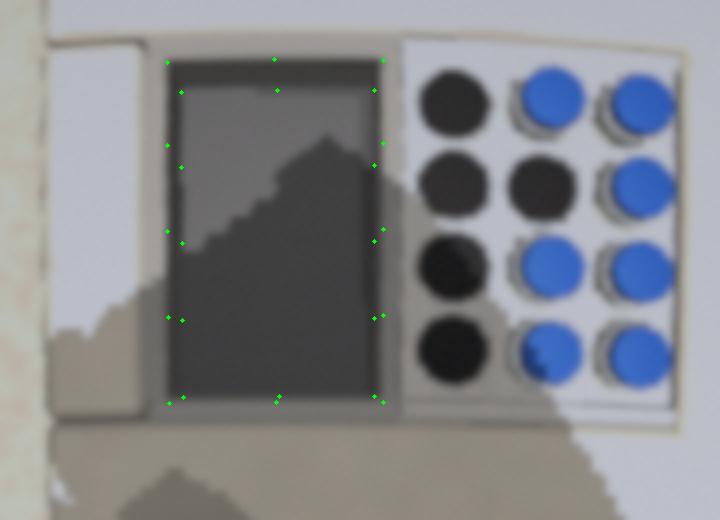

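View pics/w4s.png

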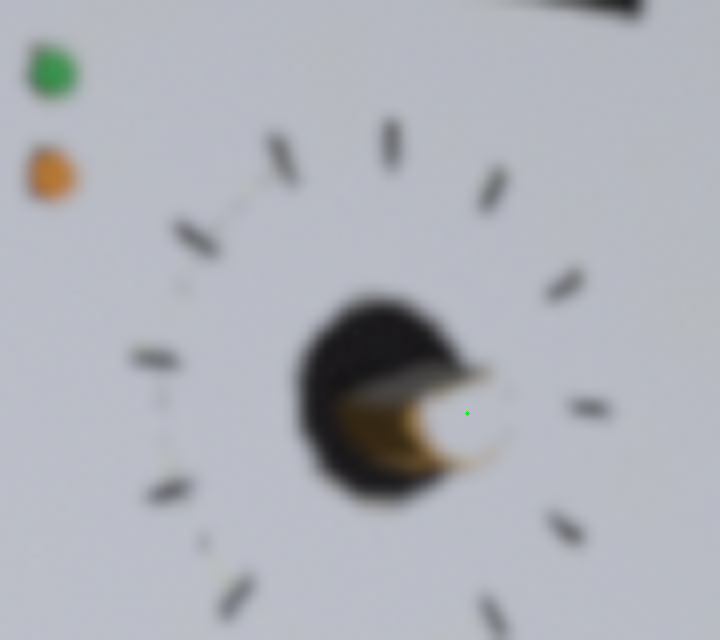

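Run:
```python
from h import *
c=grab('wrist');o=get_obs()
z=o['eef_pos'][2]-.1299+.0545
P=[onz(c,u,z) for u,a in blobs(c,(270,170,360,240),lambda r,g,b:(r>70)&(r>1.8*g),100)]
Rm=rot(o['tool_rot'])
for p in P: print((Rm.T@(p-o['eef_pos'])).round(4))
plan([.552,.2015,.28],-91)
```

```text
[-0.0107 -0.0266  0.0754]
[ 0.0112 -0.0269  0.0754]
t 6.78 shift [-1.890e-01 -4.022e+00  4.000e-03] turn [ 0.    -0.002 -0.012] | pos [0.4514 0.1987 0.2801] yaw -91.12 F [-1.1 -0.3 -3.5] w 0.126
```

apply_moves([
  [[0, -1.2, 0], [0, 0, 0], -1],
  [[-0.1, -2.6, 0], [0, 0, 0], -1],
  [[-0.19, -3.7, 0.3], [0, 0, 0], -1],
  [[-0.19, -4.02, 1.0], [0, 0, 0], -1],
  [[-0.19, -4.02, 1.8], [0, 0, 0], -1],
  [[-0.19, -4.02, 2.4], [0, 0, 0], -1],
  [[-0.19, -4.02, 2.5], [0, 0, 0], -1],
  [[-0.19, -4.02, 2.5], [0, 0, 0], -1],
])

```text
t: 7.78
eef_pos: [0.5516, 0.2029, 0.2179]
tool_rot: [0.0, -0.701, 0.713, -0.0]
contact_force: [0.3, 0.3, -2.4]
gripper_width: 0.127
```

Run:
```python
from h import *
plan([.552,.2015,.172],-91)
c=grab('wrist');crop(c,180,60,460,260,2.8,'w5.png')
c=grab('scene');crop(c,240,110,370,230,5,'s5.png')
```

```text
t 7.78 shift [ 0.055 -0.017  1.835] turn [-0.001  0.    -0.   ] | pos [0.5516 0.2029 0.2179] yaw -91.0 F [ 0.3  0.3 -2.4] w 0.127
```

View pics/w5.png

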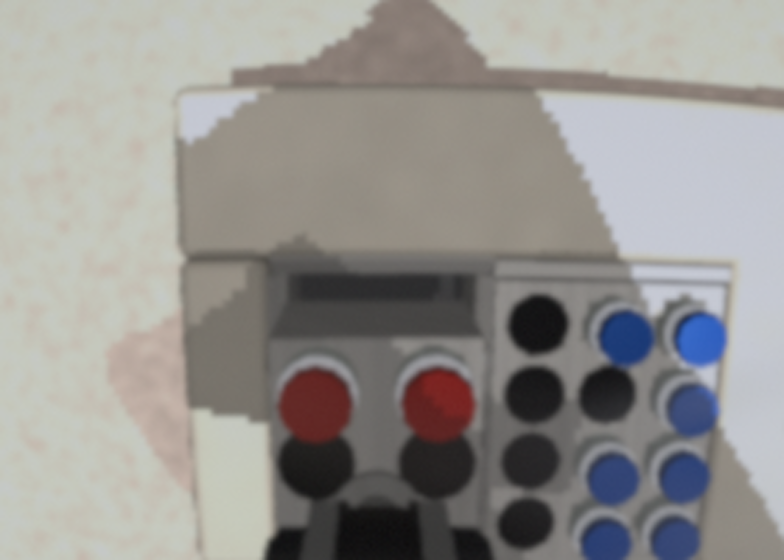

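View pics/s5.png

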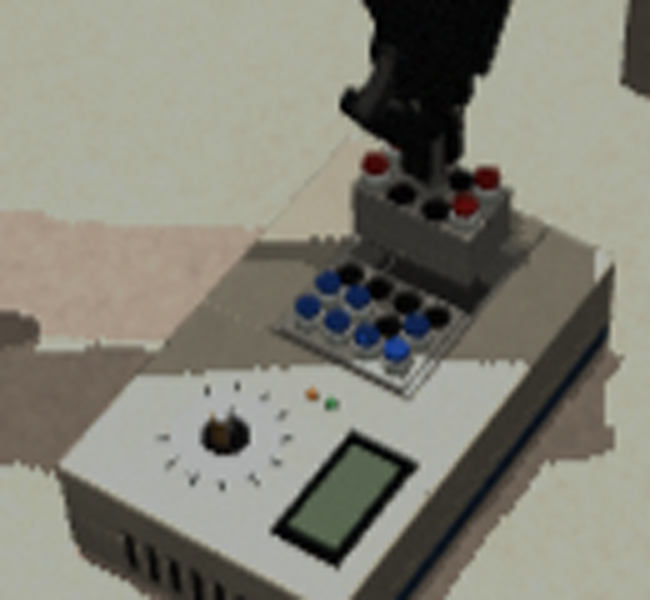

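The block hangs aligned just above the gap, 1.4 mm off in y. I correct that and lower it.

apply_moves([
  [[0.05, 0, 0.2], [0, 0, 0], -1],
  [[0.05, 0, 0.5], [0, 0, 0], -1],
  [[0.05, 0, 0.8], [0, 0, 0], -1],
  [[0.05, 0, 1.1], [0, 0, 0], -1],
  [[0.05, 0, 1.4], [0, 0, 0], -1],
  [[0.05, 0, 1.6], [0, 0, 0], -1],
  [[0.05, 0, 1.7], [0, 0, 0], -1],
  [[0.05, 0, 1.7], [0, 0, 0], -1],
])

```text
t: 8.88
eef_pos: [0.5517, 0.2015, 0.1751]
tool_rot: [-0.0, -0.701, 0.713, 0.0]
contact_force: [0.2, -0.0, -2.6]
gripper_width: 0.123
```

apply_moves([
  [[0, 0, 0.06], [0, 0, 0], -1],
  [[0, 0, 0.12], [0, 0, 0], -1],
  [[0, 0, 0.16], [0, 0, 0], -1],
  [[0, 0, 0.16], [0, 0, 0], -1],
])

```text
t: 9.38
eef_pos: [0.5518, 0.202, 0.1719]
tool_rot: [0.0, -0.701, 0.713, -0.0]
contact_force: [-3.0, 0.3, 3.5]
gripper_width: 0.127
```

Contact reads +3.5 N at TCP z 0.172, which is the seated height. I let go gently and lift.

apply_moves([
  [[0, 0, 0], [0, 0, 0], -0.4],
  [[0, 0, 0], [0, 0, 0], -0.2],
  [[0, 0, 0], [0, 0, 0], -0.1],
  [[0, 0, 0], [0, 0, 0], -0.1],
  [[0, 0, -0.4], [0, 0, 0], -0.1],
  [[0, 0, -1.5], [0, 0, 0], -0.1],
  [[0, 0, -3.0], [0, 0, 0], -0.1],
  [[0, 0, -4.5], [0, 0, 0], -0.1],
  [[0, 0, -4.5], [0, 0, 0], -0.1],
])

```text
t: 10.5
eef_pos: [0.5533, 0.2024, 0.2878]
tool_rot: [0.003, -0.701, 0.713, -0.001]
contact_force: [0.5, -0.2, -0.3]
gripper_width: 0.446
```

Run:
```python
from h import *
plan([.49,-.165,.26],-91)
c=grab('wrist');crop(c,0,0,640,400,1.2,'w6.png')
t=np.radians(-1);ex=np.array([np.cos(t),np.sin(t),0]);ey=np.array([-ex[1],ex[0],0])
for u,a in blobs(c,(200,100,420,300),lambda r,g,b:(r>70)&(r>1.8*g)&(b<90),60): 
    p=onz(c,u,.042+.0545)-[.552,.2015,0];print(u.round(0),(p@ex).round(4),(p@ey).round(4))
c=grab('scene');crop(c,240,110,370,230,5,'s6.png')
```

```text
t 10.5 shift [14.74   2.275  1.053] turn [-0.038  0.017 -0.002] | pos [0.5533 0.2024 0.2878] yaw -91.02 F [ 0.5 -0.2 -0.3] w 0.446
[302. 166.] 0.0261 0.0119
[328. 165.] 0.0262 -0.01
[303. 223.] -0.0272 0.0117
[327. 223.] -0.0272 -0.0097
```

View pics/w6.png

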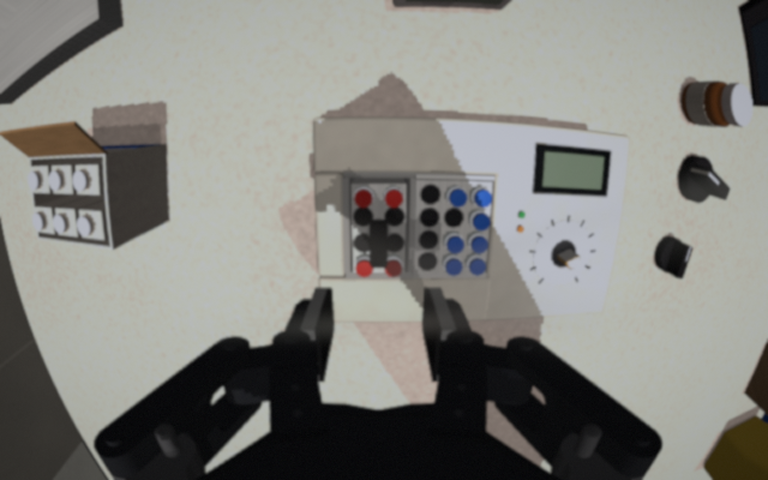

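View pics/s6.png

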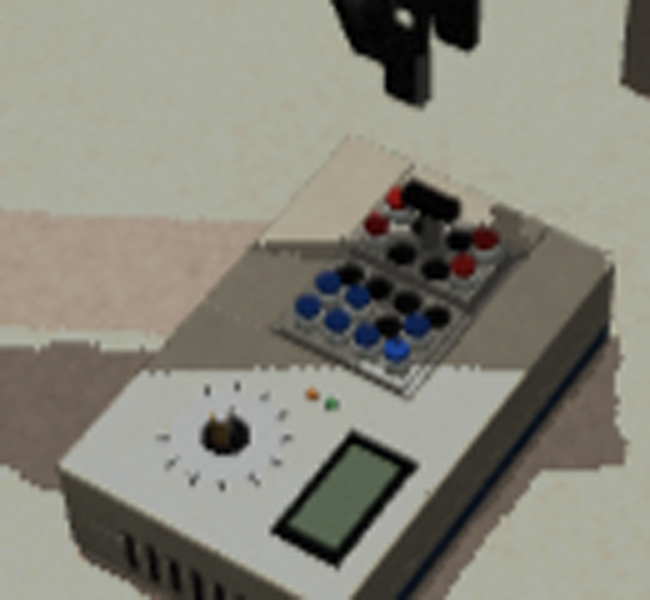

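Block seated: the caps sit within about 1 mm of where they should be and it is level. Next a close look at the shaft on the way to the knob.

Run:
```python
from h import *
plan([.527,.042,.25],-91)
```

```text
t 10.6 shift [6.398 0.875 1.366] turn [-0.005  0.002 -0.002] | pos [0.5517 0.2015 0.2842] yaw -91.02 F [ 0.3 -0.3 -0.9] w 0.453
```

apply_moves([
  [[1.2, 0.2, 0], [0, 0, 0], -0.1],
  [[3.2, 0.5, 0.3], [0, 0, 0], -0.1],
  [[5.2, 0.8, 0.8], [0, 0, 0], -0.1],
  [[6.2, 0.88, 1.2], [0, 0, 0], -0.1],
  [[6.4, 0.88, 1.35], [0, 0, 0], -0.1],
  [[6.4, 0.88, 1.35], [0, 0, 0], -0.1],
  [[6.4, 0.88, 1.35], [0, 0, 0], -0.1],
])

```text
t: 11.48
eef_pos: [0.5272, 0.0438, 0.2501]
tool_rot: [0.0, -0.702, 0.712, 0.0]
contact_force: [-0.8, 0.3, 0.2]
gripper_width: 0.45
```

Run:
```python
from h import *
plan([.49,-.165,.25],-91)
c=grab('wrist');crop(c,0,0,640,400,1.2,'w7.png')
u=pix(c,[[.5267,.0427,.1]]);print(u)
x,y=u[0].astype(int);crop(c,x-35,y-30,x+35,y+30,10,'w7c.png',u)
np.save('w7.npy',c['color'])
import pickle;pickle.dump(c,open('w7.pkl','wb'))
```

```text
t 11.47 shift [ 8.372e+00  1.359e+00 -4.000e-03] turn [-0.002  0.005  0.013] | pos [0.5272 0.0438 0.2501] yaw -90.87 F [-0.8  0.3  0.2] w 0.45
[[316.01134595 207.64517525]]
```

View pics/w7c.png

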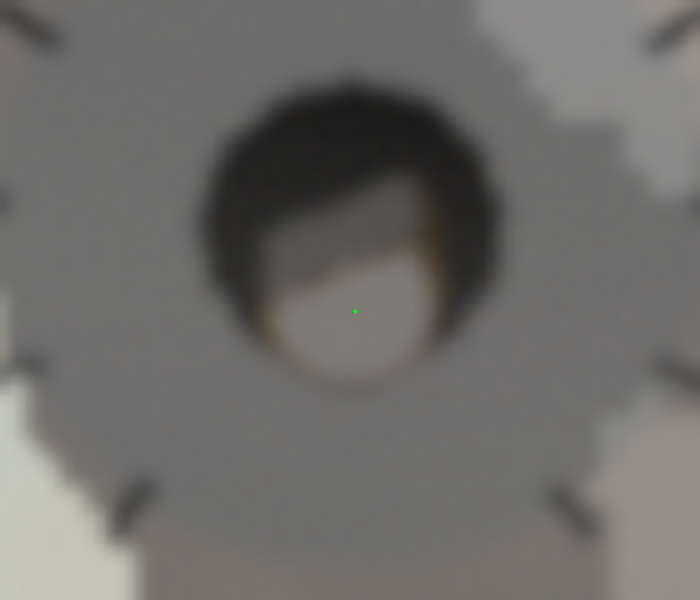

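View pics/w7.png

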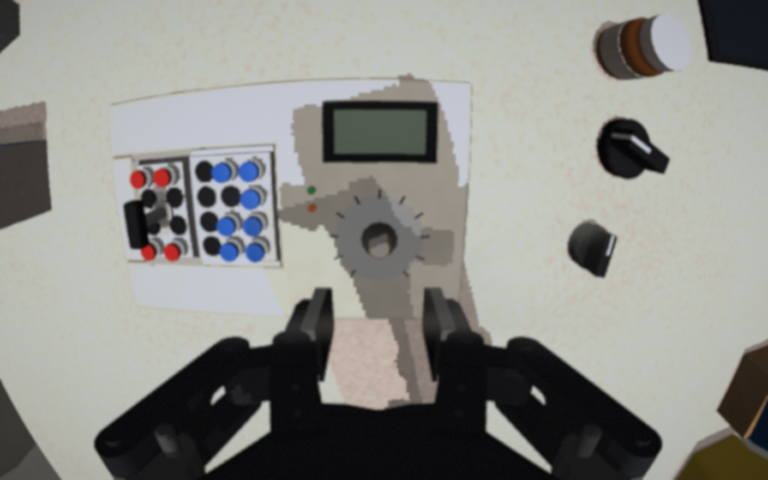

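```bash
cat > ov.py <<'E'
from h import *
import pickle,sys
c=pickle.load(open('w7.pkl','rb'))
x0,y0=281,177
f=lambda u:np.array([x0,y0])+np.array(u)/10-.5
a,b=onz(c,f((270,290)),.1),onz(c,f((432,246)),.1)
d=a-b;print(np.degrees(np.arctan2(d[1],d[0]))-90, np.linalg.norm(d))
def D(cx,cy,th):
    al=np.radians(th);A=np.linspace(np.arccos(2.5/7),2*np.pi-np.arccos(2.5/7),40)
    return np.array([[cx+.007*np.cos(al+t),cy+.007*np.sin(al+t),.1] for t in A]+[[cx+.007*np.cos(al+t),cy+.007*np.sin(al+t),.081] for t in A[[0,-1]]])
for i,(cx,cy,th) in enumerate([tuple(map(float,s.split(','))) for s in sys.argv[1:]]):
    crop(c,x0,y0,x0+70,y0+60,10,f'ov{i}.png',pix(c,D(cx,cy,th)))
E
python3 ov.py .5267,.0427,14
```

```text
15.059140865636763 0.012610806917710573
```

View pics/ov0.png

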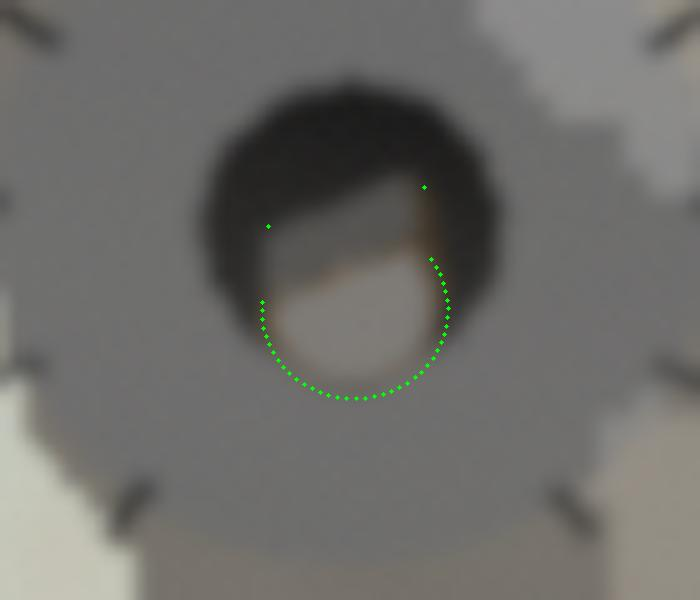

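```bash
python3 ov.py .5276,.0430,16
```

```text
15.059140865636763 0.012610806917710573
```

View pics/ov0.png

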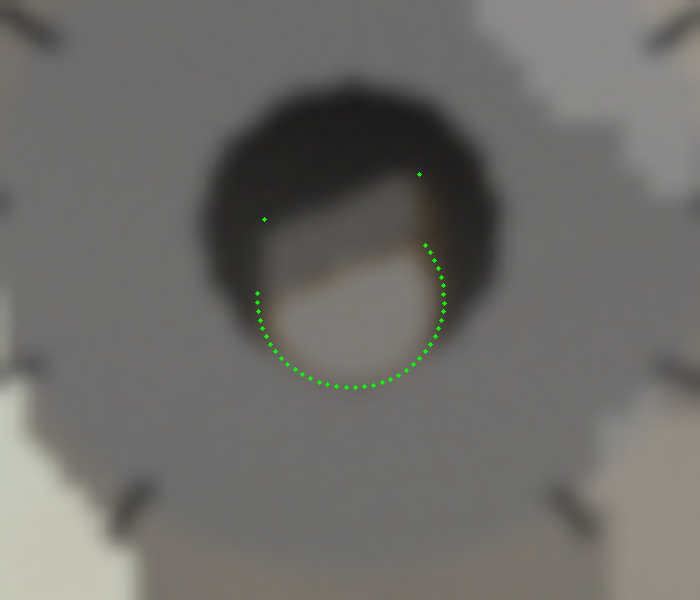

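The D overlay fits: shaft at (0.5276, 0.0428), flat facing +16°. Now over to the small knob.

apply_moves([
  [[1.2, 0.2, 0], [0, 0, 0], -0.1],
  [[3.2, 0.5, 0], [0, 0, 0], -0.1],
  [[5.2, 0.9, 0], [0, 0, 0], -0.1],
  [[7.2, 1.2, 0], [0, 0, 0], -0.1],
  [[8.2, 1.36, 0], [0, 0, 0], -0.1],
  [[8.37, 1.36, 0], [0, 0, 0], -0.1],
  [[8.37, 1.36, 0], [0, 0, 0], -0.1],
])

```text
t: 12.4
eef_pos: [0.4898, -0.1653, 0.25]
tool_rot: [0.0, -0.701, 0.713, -0.0]
contact_force: [0.3, 0.8, 0.5]
gripper_width: 0.448
```

Run:
```python
from h import *
import pickle
plan([.49,-.165,.25],-91)
c=grab('wrist');pickle.dump(c,open('w8.pkl','wb'))
crop(c,0,0,640,400,1.2,'w8.png')
u=pix(c,[[.49,-.165,.03]]);print(u)
x,y=u[0].astype(int);print(x-40,y-35);crop(c,x-40,y-35,x+40,y+35,9,'w8c.png')
```

```text
t 12.4 shift [-0.012 -0.007  0.002] turn [-0.003  0.003  0.008] | pos [ 0.4898 -0.1653  0.25  ] yaw -90.92 F [0.3 0.8 0.5] w 0.448
[[314.36425351 183.68742925]]
274 148
```

View pics/w8.png

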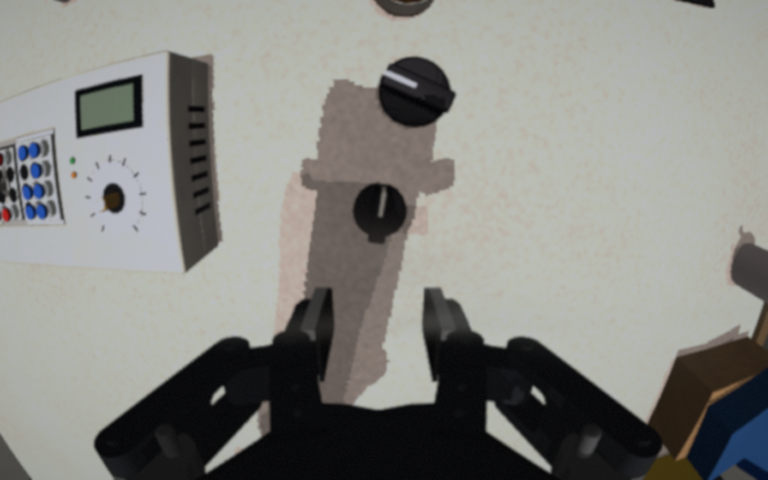

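View pics/w8c.png

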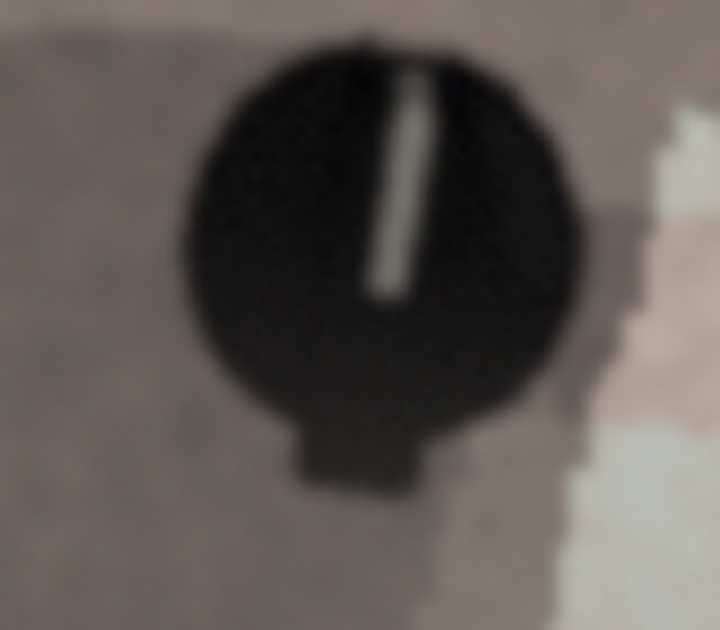

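```bash
cat > ovk.py <<'E'
from h import *
import pickle,sys
c=pickle.load(open('w8.pkl','rb'));x0,y0=274,148
f=lambda u:np.array([x0,y0])+np.array(u)/9-.5
a,b=onz(c,f((386,290)),.04),onz(c,f((416,115)),.04);d=b-a
print('pointer',a,b,np.degrees(np.arctan2(d[1],d[0])));print('end',onz(c,f((360,490)),.04))
cx,cy,th=map(float,sys.argv[1:]);t=np.radians(th);M=np.array([[np.cos(t),-np.sin(t)],[np.sin(t),np.cos(t)]])
P=[np.r_[M@[.023*np.cos(q),.023*np.sin(q)]+[cx,cy],z] for q in np.linspace(0,6.28,40) for z in(0,)]
P+=[np.r_[M@[x*.021,y*.007]+[cx,cy],.04] for x in np.linspace(-1,1,9) for y in(-1,1)]
crop(c,x0,y0,x0+80,y0+70,9,'ovk.png',pix(c,P))
E
python3 ovk.py .489 -.166 -8
```

```text
pointer [ 0.49635302 -0.16701708  0.04      ] [ 0.51469123 -0.17035938  0.04      ] -10.329277961597771
end [ 0.47467478 -0.1639397   0.04      ]
```

View pics/ovk.png

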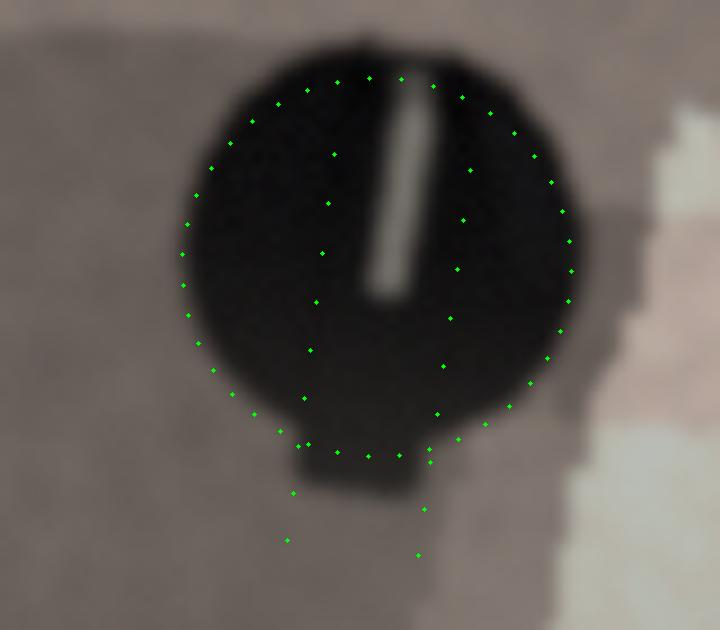

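```bash
python3 ovk.py .4945 -.1669 -9
```

```text
pointer [ 0.49635302 -0.16701708  0.04      ] [ 0.51469123 -0.17035938  0.04      ] -10.329277961597771
end [ 0.47467478 -0.1639397   0.04      ]
```

View pics/ovk.png

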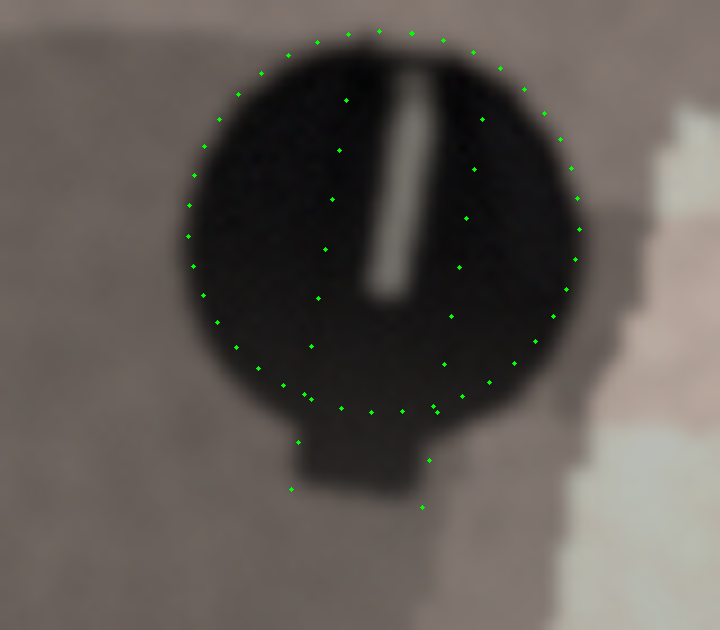

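Run:
```python
from h import *
plan([.494,-.1669,.092],-99.5)
```

```text
t 12.45 shift [ 0.082 -0.165  6.32 ] turn [-0.002  0.004  0.862] | pos [ 0.4898 -0.1649  0.25  ] yaw -90.88 F [0.  0.5 0.8] w 0.451
```

apply_moves([
  [[0.08, -0.16, 1.2], [0, 0, 0.86], -0.1],
  [[0.08, -0.16, 3.0], [0, 0, 0.86], -0.1],
  [[0.08, -0.16, 4.8], [0, 0, 0.86], -0.1],
  [[0.08, -0.16, 5.8], [0, 0, 0.86], -0.1],
  [[0.08, -0.16, 6.25], [0, 0, 0.86], -0.1],
  [[0.08, -0.16, 6.25], [0, 0, 0.86], -0.1],
  [[0.08, -0.16, 6.25], [0, 0, 0.86], -0.1],
], force=40)

```text
t: 13.32
eef_pos: [0.494, -0.1685, 0.0947]
tool_rot: [0.001, -0.646, 0.764, -0.001]
contact_force: [-0.0, 0.4, 0.4]
gripper_width: 0.452
```

Run:
```python
from h import *
plan([.494,-.1669,.092],-99.5)
c=grab('wrist');crop(c,220,150,420,300,4,'w9.png')
```

```text
t 13.32 shift [-0.065  0.012  0.109] turn [-0.012  0.    -0.009] | pos [ 0.494  -0.1685  0.0947] yaw -99.59 F [-0.   0.4  0.4] w 0.452
```

View pics/w9.png

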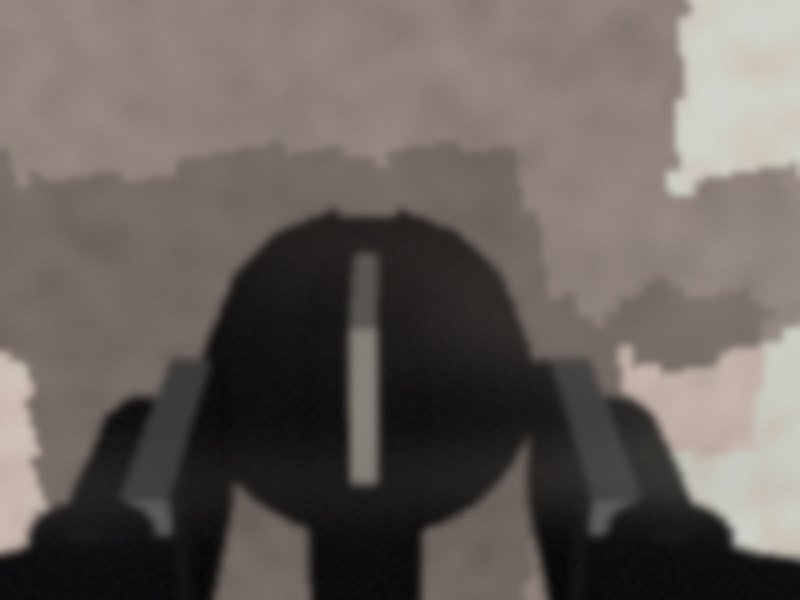

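apply_moves([
  [[-0.06, 0, 0.06], [0, 0, 0], -0.1],
  [[-0.06, 0, 0.08], [0, 0, 0], -0.1],
  [[-0.06, 0, 0.08], [0, 0, 0], -1],
  [[-0.06, 0, 0.08], [0, 0, 0], -1],
  [[-0.06, 0, 0.08], [0, 0, 0], -1],
  [[-0.06, 0, 0.08], [0, 0, 0], -1],
  [[-0.06, 0, 0.08], [0, 0, 0], -1],
  [[-0.06, 0, 0.08], [0, 0, 0], -1],
], force=50)

```text
t: 14.38
eef_pos: [0.4936, -0.1674, 0.0919]
tool_rot: [0.0, -0.645, 0.764, -0.0]
contact_force: [-0.4, -0.4, 4.6]
gripper_width: 0.154
```

Run:
```python
from h import *
plan([.494,-.1669,.092],-99.5)
c=grab('wrist');crop(c,220,150,420,300,4,'w10.png')
```

```text
t 14.38 shift [-0.022 -0.013 -0.004] turn [-0.003 -0.001 -0.012] | pos [ 0.4936 -0.1674  0.0919] yaw -99.62 F [-0.4 -0.4  4.6] w 0.154
```

View pics/w10.png

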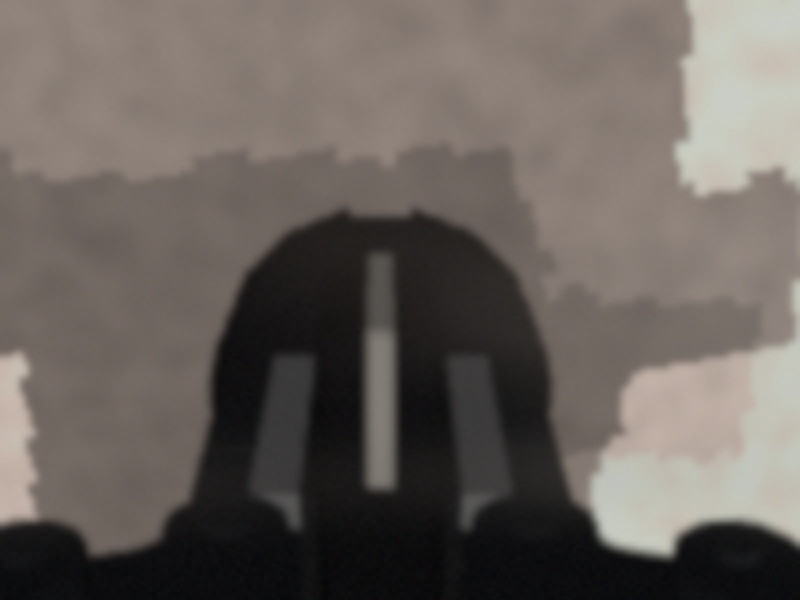

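Run:
```python
from h import *
c=grab('wrist');o=get_obs();Rm=rot(o['tool_rot'])
f=lambda u:np.array([220,150])+np.array(u)/4-.5
for n,u,z in(('bar end top',(379,330),.04),('line end bottom',(379,252),.016),('skirt front',(381,216),0),('line start',(380,490),.04),('skirt front z16',(381,216),.016)):
    p=onz(c,f(u),z);print(n,(Rm.T@(p-o['eef_pos'])*1000).round(1))
```

```text
bar end top [  0.  -22.   51.9]
line end bottom [ -0.  -22.3  75.9]
skirt front [  0.2 -21.8  91.9]
line start [ 0.1 -2.1 51.9]
skirt front z16 [  0.2 -27.1  75.9]
```

```bash
cat > fit.py <<'E'
from h import *
import pickle
from scipy.optimize import minimize
c=pickle.load(open('w8.pkl','rb'));x0,y0=274,148;S=8
im=cv2.resize(c['color'][y0:y0+70,x0:x0+80].max(2),None,fx=S,fy=S,interpolation=cv2.INTER_CUBIC)
q=np.linspace(0,2*np.pi,60)
def poly(P):
    u=(pix(c,P)-[x0,y0]+.5)*S;return cv2.convexHull(u.astype(np.float32)).astype(np.int32)
def ren(cx,cy,th,parts,zb,r):
    m=np.zeros(im.shape,np.uint8)
    t=np.radians(th);M=np.array([[np.cos(t),-np.sin(t)],[np.sin(t),np.cos(t)]])
    if 's' in parts: cv2.fillPoly(m,[poly(np.array([[cx+r*np.cos(a),cy+r*np.sin(a),z] for a in q for z in(zb,.016)]))],1)
    if 'b' in parts: cv2.fillPoly(m,[poly(np.array([np.r_[M@[i*.021,j*.007]+[cx,cy],z] for i in(-1,1) for j in(-1,1) for z in(.016,.04)]))],1)
    return m>0
for thr in(45,60):
    m=im<thr; m|=ren(.4945,-.1669,-9,'b',0,.023)*0
    # fill pointer
    mm=m.astype(np.uint8);cn=max(cv2.findContours(mm,0,2)[0],key=cv2.contourArea);m=cv2.drawContours(np.zeros_like(mm),[cn],-1,1,-1)>0
    for zb,r in((0,.023),(.004,.023),(0,.022)):
        best=minimize(lambda v:(ren(v[0]/1000,v[1]/1000,v[2],'sb',zb,r)^m).sum(),[494.5,-166.9,-9],method='Nelder-Mead',options=dict(initial_simplex=[[494.5,-166.9,-9],[497,-166.9,-9],[494.5,-165,-9],[494.5,-166.9,-5]]))
        print(thr,zb,r,best.x.round(2),best.fun/S/S)
b=best.x
cv2.imwrite('pics/fit.png',np.dstack([im,im//2+ (m*100).astype(np.uint8),im]))
E
python3 fit.py
```

```text
Traceback (most recent call last):
  File "fit.py", line 16, in <module>
    m=im<thr; m|=ren(.4945,-.1669,-9,'b',0,.023)*0
              ^^^^^^^^^^^^^^^^^^^^^^^^^^^^^^^^^^^^
numpy._core._exceptions._UFuncOutputCastingError: Cannot cast ufunc 'bitwise_or' output from dtype('int64') to dtype('bool') with casting rule 'same_kind'
```

```bash
sed -i "s/ m|=ren.*//" fit.py; python3 fit.py
```

```text
45 0 0.023 [ 493.53 -166.35   -7.96] 375.1875
45 0.004 0.023 [ 493.58 -166.19   -9.76] 354.03125
45 0 0.022 [ 494.55 -166.77   -8.25] 253.578125
60 0 0.023 [ 493.92 -166.57   -9.72] 156.015625
60 0.004 0.023 [ 494.24 -166.6    -8.77] 134.890625
60 0 0.022 [ 494.44 -166.69   -8.08] 61.734375
```

View pics/fit.png

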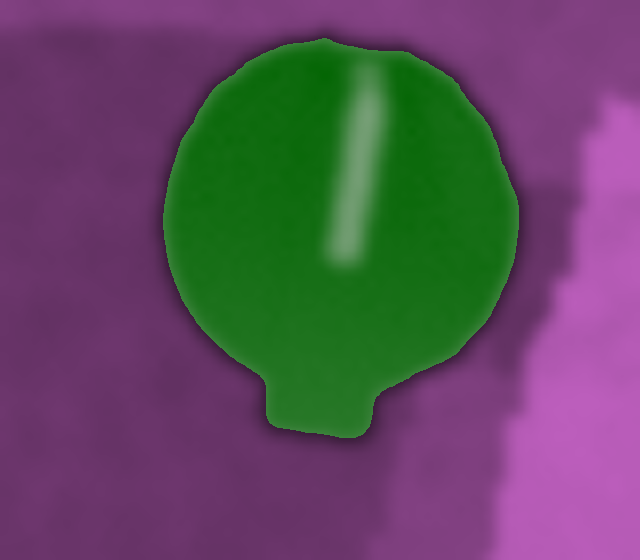

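apply_moves([
  [[0, 0, -0.5], [0, 0, 0], -1],
  [[0, 0, -2.0], [0, 0, 0], -1],
  [[0, 0, -4.0], [0, 0, 0], -1],
  [[0, 0, -5.6], [0, 0, 0], -1],
  [[0, 0, -6.0], [0, 0, 0], -1],
  [[0, 0, -6.0], [0, 0, 0], -1],
])

```text
t: 15.22
eef_pos: [0.4932, -0.1672, 0.2419]
tool_rot: [0.0, -0.645, 0.764, -0.0]
contact_force: [-0.4, -0.0, -0.9]
gripper_width: 0.154
```

Run:
```python
from h import *
plan([.5266,.0425,.225],-74)
c=grab('wrist');crop(c,220,150,420,300,4,'w11.png')
```

```text
t 15.22 shift [-8.493  0.085  0.675] turn [-4.000e-03 -1.000e-03 -2.561e+00] | pos [ 0.4932 -0.1672  0.2419] yaw -99.61 F [-0.4 -0.  -0.9] w 0.154
```

View pics/w11.png

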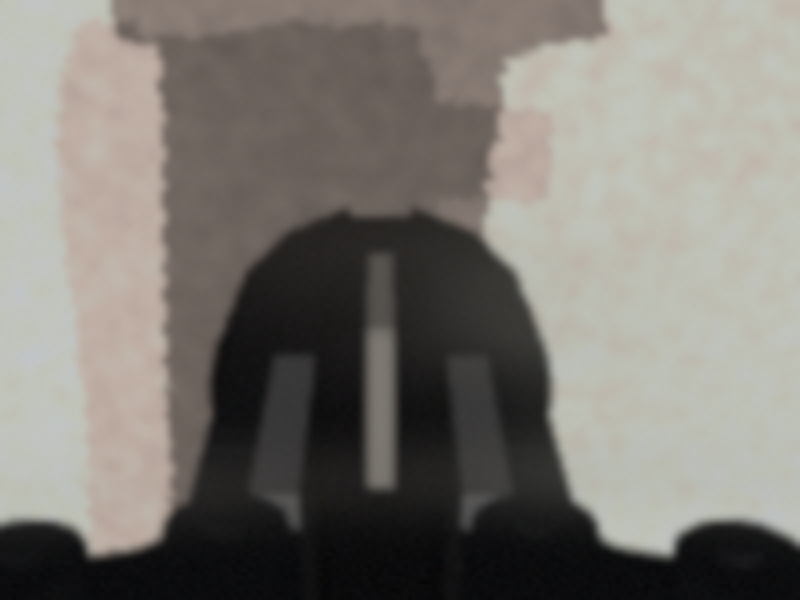

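The knob is held straight and unchanged: the pointer stays vertical at crop col 379. The front of the skirt has a notch, which explains the edge discrepancy. On to the shaft.

apply_moves([
  [[-1.0, 0, 0], [0, 0, -0.2], -1],
  [[-2.8, 0, 0], [0, 0, -0.7], -1],
  [[-4.6, 0.05, 0.2], [0, 0, -1.3], -1],
  [[-6.4, 0.08, 0.4], [0, 0, -1.9], -1],
  [[-7.8, 0.08, 0.6], [0, 0, -2.4], -1],
  [[-8.4, 0.08, 0.67], [0, 0, -2.56], -1],
  [[-8.49, 0.08, 0.67], [0, 0, -2.56], -1],
  [[-8.49, 0.08, 0.67], [0, 0, -2.56], -1],
  [[-8.49, 0.08, 0.67], [0, 0, -2.56], -1],
])

```text
t: 16.4
eef_pos: [0.5268, 0.0408, 0.2249]
tool_rot: [0.0, 0.798, -0.603, 0.0]
contact_force: [0.2, -0.3, -1.4]
gripper_width: 0.153
```

Run:
```python
from h import *
plan([.5266,.0425,.195],-74)
c=grab('wrist');crop(c,180,60,460,270,2.8,'w12.png')
c=grab('scene');crop(c,240,130,370,250,5,'s12.png')
c=grab('scene');plan([.5266,.0425,.195],-74)
```

```text
t 16.4 shift [-0.067 -0.011  1.198] turn [ 0.001 -0.004 -0.017] | pos [0.5268 0.0408 0.2249] yaw -74.17 F [ 0.2 -0.3 -1.4] w 0.153
t 16.55 shift [-0.044 -0.002  1.202] turn [-0.001 -0.002 -0.011] | pos [0.5268 0.0414 0.225 ] yaw -74.11 F [ 0.6  0.6 -0.8] w 0.154
```

View pics/w12.png

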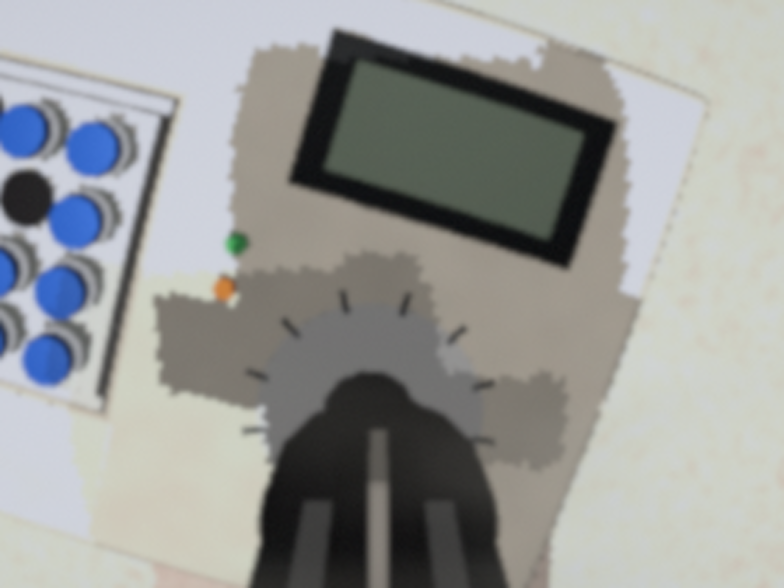

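View pics/s12.png

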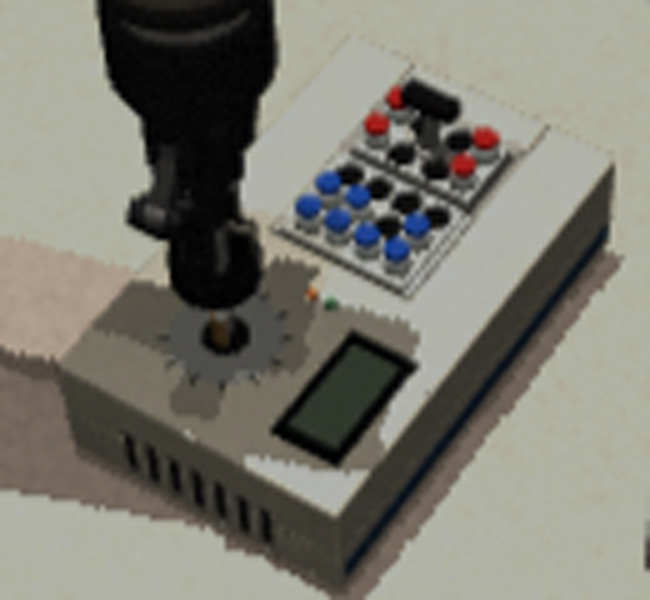

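apply_moves([
  [[-0.03, 0, 0.5], [0, 0, 0], -1],
  [[-0.05, 0, 1.0], [0, 0, 0], -1],
  [[-0.05, 0, 1.1], [0, 0, 0], -1],
  [[-0.05, 0, 1.1], [0, 0, 0], -1],
  [[-0.05, 0, 1.1], [0, 0, 0], -1],
  [[-0.05, 0, 1.1], [0, 0, 0], -1],
])

```text
t: 17.3
eef_pos: [0.5267, 0.0436, 0.1977]
tool_rot: [-0.0, 0.799, -0.602, 0.0]
contact_force: [-0.8, -1.0, -1.2]
gripper_width: 0.152
```

Run:
```python
from h import *
for i in range(4):
    plan([.5266,.0425,.178],-74); read_camera('top')
```

```text
t 17.3 shift [0.04  0.018 0.79 ] turn [-0.004 -0.001 -0.001] | pos [0.5267 0.0436 0.1977] yaw -74.01 F [-0.8 -1.  -1.2] w 0.152
t 17.35 shift [0.041 0.016 0.789] turn [-0.004 -0.001 -0.002] | pos [0.5267 0.0436 0.1977] yaw -74.02 F [-0.5  0.4 -0.2] w 0.154
t 17.4 shift [0.04  0.014 0.787] turn [-0.003 -0.001 -0.002] | pos [0.5267 0.0436 0.1977] yaw -74.02 F [-0.2  0.9 -1. ] w 0.152
t 17.45 shift [0.041 0.013 0.785] turn [-0.003 -0.    -0.001] | pos [0.5266 0.0436 0.1976] yaw -74.01 F [-0.4  0.1 -0.1] w 0.147
```

apply_moves([
  [[0.04, 0, 0], [0, 0, 0], -1],
  [[0.04, 0, 0.1], [0, 0, 0], -1],
  [[0.04, 0, 0.2], [0, 0, 0], -1],
  [[0.04, 0, 0.3], [0, 0, 0], -1],
  [[0.04, 0, 0.4], [0, 0, 0], -1],
  [[0.04, 0, 0.45], [0, 0, 0], -1],
  [[0.04, 0, 0.45], [0, 0, 0], -1],
])

```text
t: 18.38
eef_pos: [0.5268, 0.0426, 0.1861]
tool_rot: [0.0, 0.799, -0.602, -0.0]
contact_force: [0.7, 0.0, -1.1]
gripper_width: 0.151
```

No force at TCP z 0.186, which is 6 mm past the shaft's top, so the D matches. I continue home and press.

apply_moves([
  [[0, 0, 0.1], [0, 0, 0], -1],
  [[0, 0, 0.2], [0, 0, 0], -1],
  [[0, 0, 0.3], [0, 0, 0], -1],
  [[0, 0, 0.38], [0, 0, 0], -1],
  [[0, 0, 0.46], [0, 0, 0], -1],
  [[0, 0, 0.46], [0, 0, 0], -1],
])

```text
t: 19.12
eef_pos: [0.5268, 0.0426, 0.175]
tool_rot: [0.0, 0.799, -0.602, 0.0]
contact_force: [-2.0, -0.4, 6.6]
gripper_width: 0.152
```

apply_moves([
  [[0, 0, 0.04], [0, 0, 0], -1],
  [[0, 0, 0.08], [0, 0, 0], -1],
  [[0, 0, 0.08], [0, 0, 0], -1],
  [[0, 0, 0.08], [0, 0, 0], -1],
])

```text
t: 19.62
eef_pos: [0.5268, 0.0426, 0.1737]
tool_rot: [0.0, 0.799, -0.602, 0.0]
contact_force: [-4.6, -1.0, 12.3]
gripper_width: 0.155
```

apply_moves([
  [[0, 0, 0.02], [0, 0, 0], -1],
  [[0, 0, 0.02], [0, 0, 0], -1],
  [[0, 0, 0.02], [0, 0, 0], -1],
  [[0, 0, 0.02], [0, 0, 0], -1],
])

```text
t: 20.12
eef_pos: [0.5269, 0.0426, 0.1736]
tool_rot: [-0.0, 0.799, -0.602, 0.0]
contact_force: [-4.8, -0.6, 16.1]
gripper_width: 0.151
```

Run:
```python
from h import *
plan([.5266,.0425,.174],-74)
c=grab('wrist');crop(c,180,60,460,270,2.8,'w13.png')
c=grab('scene');crop(c,240,130,370,250,5,'s13.png')
plan([.5266,.0425,.174],-74)
```

```text
t 20.12 shift [ 0.002  0.013 -0.016] turn [-0.002 -0.003 -0.002] | pos [0.5269 0.0426 0.1736] yaw -74.02 F [-4.8 -0.6 16.1] w 0.151
t 20.23 shift [ 0.001  0.013 -0.016] turn [-0.002 -0.003 -0.003] | pos [0.5269 0.0426 0.1736] yaw -74.03 F [-5.2 -1.9 16.6] w 0.149
```

View pics/w13.png

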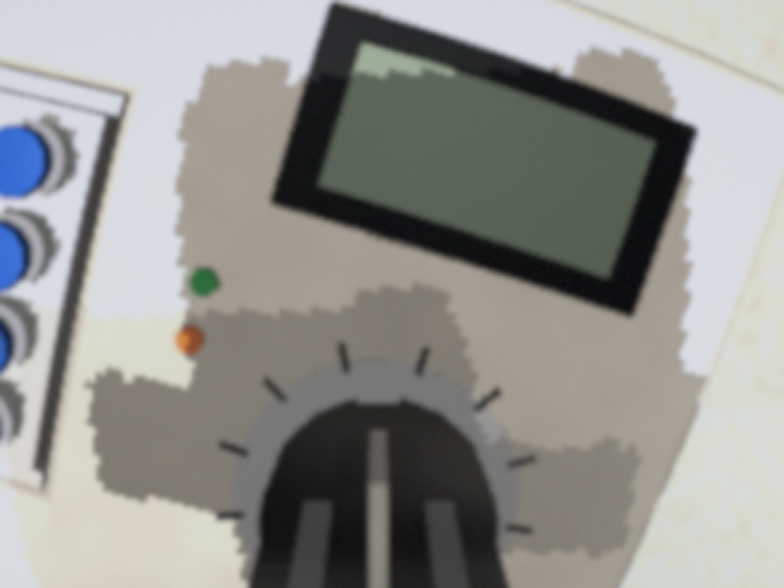

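View pics/s13.png

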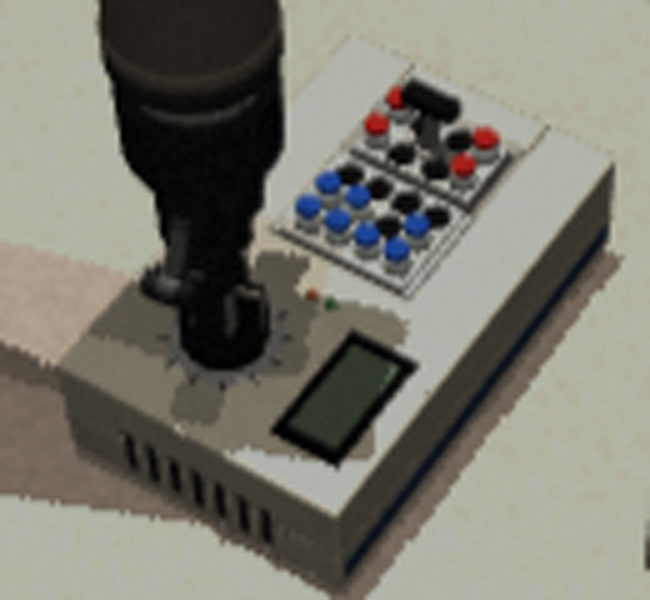

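The knob has not slipped in the grip: its pointer is in the same place as before insertion. 16 N is past the 8 N end stop at the expected height, and the block is still seated. I'm handing in.

```bash
python3 -c "
from station import *
print(hand_in())"
```

```text
the job is handed in; nothing more can be done
None
```

The job is handed in at about 20 s of the 54 s allowed: the block is in the gap and let go, and the knob is on the shaft and held pressed in. The hand-in gave no verdict.

- **Block:** I lowered it into the gap while still gripped. It touched down at the expected height, TCP z 0.172 m, and I released it there. Its vial caps then measured within about 1 mm of the gap's centre, and it stood level.
- **Knob:** I took the smaller of the two knobs (46 mm skirt, against about 58 mm for the other). I turned it to the shaft's flat at about 16° and slid it on, with no resistance 6 mm past the shaft's top. I then pressed it in and kept the fingers closed on it.
- **Last checks:**
  - The push was about 16 N, past the 8 N end stop.
  - The TCP was at z 0.1736 m, against 0.174 m expected for fully pressed.
  - The pointer had not shifted in the grip.
  - The block was still seated.
- **Did not agree:** The front edge of the knob's skirt gave a centre about 2 mm off the one from the bar grip. A notch in the skirt seems to explain it, and I used the bar. About 5 N of sideways force remained on the knob at the end.
- **Bystanders:** The arm never went near the carton, hygrometer or bottle. I did not measure them again at the end.

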